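# Fish the screwdriver out of the cable box

## Robot

A 7-joint arm with a two-finger parallel gripper is mounted at the origin on a cart in front of the work surface, level with it; the furniture and walls round the work are solid. World frame = base frame: x ahead of the robot, y to its left, z up, the work surface at z = 0. Lengths are in m, angles in rad, forces in N, time in s.
With the tool pointing down it reaches from about 0.4 to 0.85 m from the base axis. Payload 10.4 kg.
Tool frame: the origin (TCP) lies on the centre line of the jaws, within the pads' length; the fingertips stand 22 mm ahead of it and the grasp point (between the pads) lies 3 mm ahead of it; z points along the fingers, y is the line along which they close (so a half turn about z gives the same grasp; the last joint's range is limited). The gripper opens to 87 mm and grips with 3 to 60 N. Pads are 19 mm wide; open, the fingers measure 117 mm over their backs; the gripper's body (75 mm by 190 mm) begins 51 mm behind the grasp point.
Start: joints at [-1.135, 0.332, -0.065, 1.46, 0.022, 1.35, -0.088], TCP at [0.277, 0.56, 0.245] pointing down, gripper open.
Joint ranges: [-2.6, 2.6], [-0.5, 2.12], [-1.47, 1.34], [0.16, 2.42], [-1.27, 4.41], [0.06, 2.06], [-2.6, 2.6]. Speed limits (rad/s): [2.22, 2.22, 2.79, 2.79, 3.14, 3.14, 3.14].

## Interface

Orientations are given as a unit quaternion [x, y, z, w].
In Python, from bench import r gives the robot as it stands.
- The arm moves only by the tool jog_arm, called after "Emit:" as a command line: name --argument value ..., lists and objects as JSON in quotes. Schema: {"type":"object","properties":{"rows":{"type":"object","properties":{"deltas":{"type":"array","items":{"type":"array","items":{"type":"number"},"minItems":5,"maxItems":5},"minItems":1,"maxItems":12}},"additionalProperties":false,"required":["deltas"]},"clamp_n":{"type":"number"},"only":{"type":"string"},"quiet":{"type":"boolean"},"lines":{"type":"string"}},"required":["rows"],"additionalProperties":false}. rows is an object whose key "deltas" holds a list of rows, 1 to 12 of them, each of 5 numbers: dx, dy, dz in shares of 0.75 m (1.0 is 0.75 m), then a turn about the tool's z in a scale on which 1.0 is 4 rad, then the finger opening in m; each row is the pose to reach, as a shift and turn from the pose commanded when the call began, along the tool's axes at that moment; what a row does not reach only later rows make up. A row lasts 1/10 s, in which the tool goes at most 0.05 m and 0.15 rad, less where a joint would pass 70% of its speed; a pose out of reach is approached as far as the arm can. The fingers move at their own pace and stop on an object; clamp_n is the grip in N (left out, the last holds). Time passes only in rows, so rows that do not move let the fingers close. The tool returns the time, the measured TCP pose, the force, the opening and the grip force at its end. only (a regular expression) keeps the lines of the reply that match it, lines (a string "A,B") keeps lines A to B, and quiet returns only ok. No shift or turn number may pass 1 either way. Input that does not fit is refused with a message, and nothing moves.
- r.read_state(): the state, without advancing time (a new reading comes with each control period).
- r.camera(name): name is "scene" or "side" or "wrist"; returns a dict with "img" (420x560x3 uint8, red, green, blue), "fx", "fy", "cx", "cy" (pixels), "k1" (the pictures are not rectified: a ray, as slopes to the right and down, at radius r is drawn at 1 + k1 r^2 times it, then the intrinsics apply), "pose" (4x4, takes a point from camera to world coordinates). Camera axes: x right, y down, z forward; pixel columns grow to the right and rows downward; lengths in m; the calibration is good to about 2 mm. A picture is of the moment at which its call begins. There is no depth.
- r.close_job(): hands the job in; it is judged then, once.
The state is a dict: "time": time; "joint_positions": joint angles; "joint_vel": joint speeds; "joint_torque": joint torques, N m; "ee_pos": TCP position; "eef_rot": TCP orientation; "ft_force": force on the tool from outside, world axes, zero at the start; "torque": the same for the moment, N m; "width": finger opening in m; "grip_force": force on a finger pad.
Only numpy, scipy, OpenCV 4.12 (cv2) and the standard library are available. Lean on these libraries where they do the work, as an engineer would, in place of code of your own. Each camera call takes 0.05 s, during which the arm holds its last target. There are 200 camera calls.

## Task

A screwdriver has been left inside the grey cable box on the desk, and it is longer than the opening in the screwed-on cover. Get it out by bringing one end up and drawing it slantwise through the opening, without forcing it against the box or disturbing the webcam, tin and pot standing round it. Finish while still holding it: keep it still in the gripper, its whole length more than 5 cm above the top of the box.

Things in the scene. Friction and masses are not known exactly. Their poses are not given: they have to be found in the camera images.
- cable_box: low grey plastic box fixed on the desk, closed on all sides, 142 (own x) x 258 (own y) x 62 mm high. Origin: centre of its underside, z up. Walls, floor and cover 4 mm thick: inside 134 x 250 x 54 mm, floor 4 mm and cover underside 58 mm above the desk. Only way in: the opening in the cover, nearer the -y end (narrow lip, 34 mm) than the +y end (broad part of the cover, 74 mm)
- opening (a point): centre of the rectangular opening, on the cover's upper face (62 mm above the desk); axes as the box's. 120 mm wide (box x -60 to +60) and 150 mm long (box y -95 to +55), so 20 mm from the box's origin towards -y
- screwdriver: screwdriver, orange fluted handle 28 mm across, 6 mm steel blade, 198 mm long, 50-110 g, loose on the box's floor, handle end under the narrow lip, blade tip under the broad part. Origin under its middle at floor level, axis line 13 mm above; own y runs towards the handle end. Handle from own y 0 to +99 mm, blade from 0 to -99. Grip at about own y +35 mm, bare in the opening
- handle_end (a point): end of the screwdriver's handle, on its axis (own y +99 mm, 13 mm up)
- blade_tip (a point): tip of the screwdriver's blade, on its axis (own y -99 mm, 13 mm up)
- camera: bystander: black webcam on its clip, 55 x 75 x 66 mm high, loose beside the box; origin at the centre of its underside
- tin: bystander: round cream and red tin, 63 mm across, 34 mm high, loose beside the box; origin at the centre of its underside
- pot: bystander: small pale pot of screws, 62 mm across, 54 mm high, loose beside the box; origin at the centre of its underside

How it is judged:
On the way:
1. the screwdriver slants through the opening: one end more than 28 mm above the cover, the other still down inside the box (((z of handle_end in the frame of cable_box above 0.09 m and z of blade_tip in the frame of cable_box below 0.055 m) or (z of blade_tip in the frame of cable_box above 0.09 m and z of handle_end in the frame of cable_box below 0.055 m))), for 0.1 s.
At the end, for the whole second after the job is handed in: both ends of the screwdriver are more than 112 mm above the desk (50 mm above the box's top), the fingers hold it (over 1 N), it does not touch the box and is still (under 0.03 m/s and 0.3 rad/s); webcam, tin and pot are within 20 mm of where they stood (height (world z) of each of handle_end, blade_tip above 0.112 m and contact force between the fingers and screwdriver above 1 N and contact force between screwdriver and cable_box below 0.1 N and linear speed of screwdriver below 0.03 m/s and angular speed of screwdriver below 0.3 rad/s and distance of each of camera, tin, pot from where it was at the start of the episode below 0.02 m); the arm keeps its last pose, push and grip.
It fails at once if the screwdriver is forced against the box (over 40 N) (contact force between screwdriver and cable_box above 40 N).
It fails at once if the webcam, the tin or the pot is moved by more than 20 mm (distance of any of camera, tin, pot from where it was at the start of the episode above 0.02 m).
It also fails if it takes over 38 s, if anything falls off the work surface, if the arm or the gripper's body presses on something with over 40 N, if the wrist force passes 120 N, or if a joint passes its speed limit or range.

## Working session

There is one attempt and no reset: what is moved stays moved. The work goes in short steps, Python scripts to look and compute and a tool call to move; the robot and the scene stay as the last step left them, time stands still between calls to the robot, and variables do not carry over. Pictures are saved under pics/ and viewed, at most 10 in all, crops included, and the job is handed in when it is done.

```bash
mkdir -p pics; ls; python3 - <<'E'
from bench import r
import cv2,numpy as np
for n in ("scene","side","wrist"):
    c=r.camera(n); cv2.imwrite(f"pics/{n}0.png",c["img"][:,:,::-1]); print(n,c["fx"],c["cx"],c["cy"],c["k1"],np.round(c["pose"],3).tolist())
s=r.read_state(); print(s["time"],s["ee_pos"],s["eef_rot"],s["width"])
E
```

```text
bench.py
pics
scene 396.5941971666869 275.82189446390544 208.50914647343063 -0.08397058176277084 [[0.501, -0.531, 0.683, 0.034], [-0.865, -0.317, 0.389, -0.351], [0.01, -0.786, -0.619, 0.578], [0.0, 0.0, 0.0, 1.0]]
side 382.13858033549565 283.88974344175125 206.78141054507708 0.02462246305943391 [[-0.983, -0.083, 0.162, 0.446], [-0.182, 0.469, -0.864, 0.718], [-0.005, -0.879, -0.477, 0.468], [0.0, 0.0, 0.0, 1.0]]
wrist 311.4491552189782 279.86202055532544 205.893650437627 -0.06818695099485206 [[0.442, 0.869, 0.222, 0.217], [0.897, -0.429, -0.109, 0.589], [-0.0, 0.247, -0.969, 0.385], [0.0, 0.0, 0.0, 1.0]]
0.15 [0.27668167 0.56013112 0.24395044] [ 2.27357938e-01  9.73811116e-01 -5.20434842e-04 -9.01267961e-05] 0.08687080080039764
```

View pics/scene0.png

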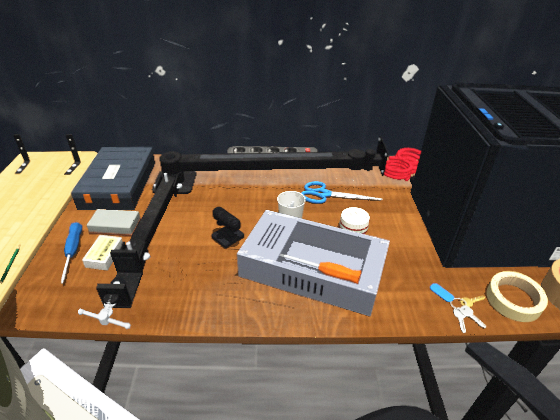

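View pics/side0.png

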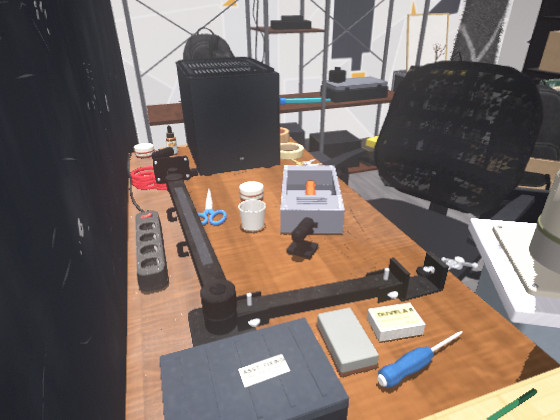

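The scene view shows the box at about (315,260), with its vented broad end on the left. The orange handle is at (345,270) and the blade points left. The webcam (228,228), pot (291,204) and tin (354,219) stand round it, and a black boom lies on the desk. I'll enlarge the crops to get corners.

```bash
python3 - <<'E'
import cv2
a=cv2.imread("pics/scene0.png")[180:315,205:395]; cv2.imwrite("pics/sc.png",cv2.resize(a,None,fx=4,fy=4,interpolation=cv2.INTER_CUBIC))
a=cv2.imread("pics/side0.png")[155:265,225:365]; cv2.imwrite("pics/si.png",cv2.resize(a,None,fx=5,fy=5,interpolation=cv2.INTER_CUBIC))
E
```

```text
(no output)
```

View pics/sc.png

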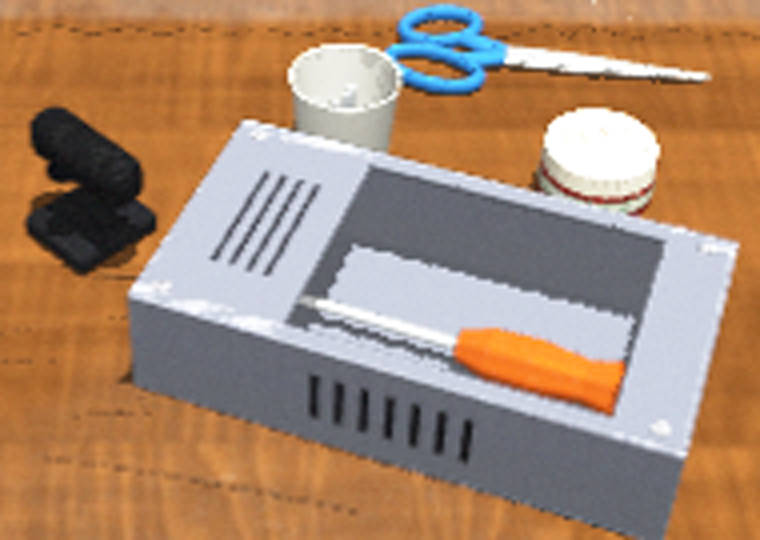

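View pics/si.png

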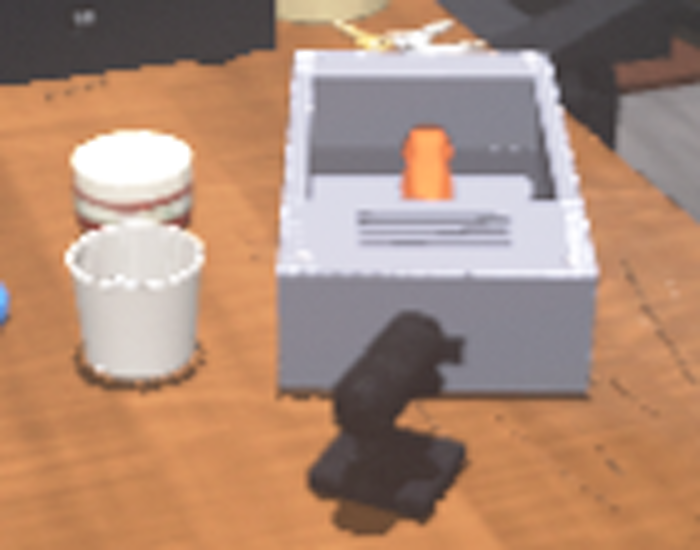

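The scene crop gives the cover corners at (245,122), (130,297), (685,457) and (738,242). The blade is seen from about (310,300) to the handle start at (457,345), and the handle runs to about (615,388). The side crop gives cover corners at (278,272), (598,272), (297,52) and (550,52), and bystander bases that I'll project.

```bash
cat > h.py <<'E'
from bench import r
import numpy as np, cv2
from scipy.optimize import least_squares
def K(c): return np.array([[c["fx"],0,c["cx"]],[0,c["fy"],c["cy"]],[0,0,1.]]), np.array([c["k1"],0,0,0,0.])
def proj(c,P):
    T=np.linalg.inv(c["pose"]); k,d=K(c); return cv2.projectPoints(np.array(P,float).reshape(-1,3),cv2.Rodrigues(T[:3,:3])[0],T[:3,3],k,d)[0][:,0]
def toz(c,uv,z):
    k,d=K(c); n=cv2.undistortPoints(np.array(uv,float).reshape(-1,1,2),k,d)[:,0]; D=np.c_[n,np.ones(len(n))]@c["pose"][:3,:3].T; o=c["pose"][:3,3]
    return o+D*((z-o[2])/D[:,2])[:,None]
def tf(p,L):
    x,y,t=p; L=np.array(L,float); c,s=np.cos(t),np.sin(t); return np.c_[x+c*L[:,0]-s*L[:,1],y+s*L[:,0]+c*L[:,1],L[:,2]]
E
python3 - <<'E'
from h import *
import json
S=r.camera("scene");D=r.camera("side")
S_=lambda a:np.array(a)/4+[205,180]-.375; D_=lambda a:np.array(a)/5+[225,155]-.4
cs=S_([(245,122),(130,297),(685,457),(738,242)]); cd=D_([(278,272),(598,272),(550,52),(297,52)])
print(toz(S,cs,.062).round(3).tolist(),toz(D,cd,.062).round(3).tolist())
w=toz(S,cs,.062)
# own y: from narrow(-y) to broad(+y); own x to the right of y
y=w[:2].mean(0)-w[2:].mean(0); t=np.arctan2(-y[0],y[1])
def L(z): return [sx for sx in ((.071 if (np.dot(tf((0,0,t),[(1,0,0)])[0,:2],(w[i]-w.mean(0))[:2])>0) else -.071, .129 if i<2 else -.129, z) for i in range(4))]
f=lambda p:np.r_[(proj(S,tf(p,L(.062)))-cs).ravel(),(proj(D,tf(p,L(.062)))-cd).ravel()]
q=least_squares(f,[*w.mean(0)[:2],t]); print("box",q.x.round(4),f(q.x).round(1))
p=q.x
O=tf(p,[(0,-.02,.062)]);print("opening",O.round(4))
print("opening scene corners crop",((proj(S,tf(p,[(sx*.06,y,.062) for y in(.055,-.095) for sx in(-1,1)]))-[205,180])*4).round().tolist())
for z in (.017,): 
  W=toz(S,S_([(310,300),(457,345),(615,388)]),z); b=(W-[p[0],p[1],0]); R=np.array([[np.cos(p[2]),-np.sin(p[2])],[np.sin(p[2]),np.cos(p[2])]])
  print("drv world",W.round(4).tolist(),"box",(b[:,:2]@R).round(4).tolist())
W=toz(D,D_([(426,130),(426,198)]),.02);print("side",(W).round(4).tolist())
for n,a,z in (("pot",(345,72),.054),("tin",(602,140),.034),("cam",(92,225),.005)): print(n,toz(S,S_([a]),z).round(3))
for n,a,z in (("pot",(136,252),.054),("tin",(132,158),.034),("cam",(388,470),.008)): print(n,toz(D,D_([a]),z).round(3))
E
```

```text
[[0.588, -0.012, 0.062], [0.45, -0.033, 0.062], [0.49, -0.285, 0.062], [0.63, -0.264, 0.062]] [[0.591, -0.006, 0.062], [0.452, -0.031, 0.062], [0.49, -0.283, 0.062], [0.629, -0.259, 0.062]]
box [ 0.5403 -0.1477  0.1532] [-0.1 -1.1 -0.9 -0.4  0.4  0.   0.3 -0.   0.2 -0.7  0.6 -0.   0.  -0.5
 -0.2 -0.8]
opening [[ 0.5433 -0.1675  0.062 ]]
opening scene corners crop [[284.0, 321.0], [370.0, 163.0], [611.0, 414.0], [664.0, 237.0]]
drv world [[0.5307, -0.0837, 0.017], [0.5401, -0.1601, 0.017], [0.5527, -0.2368, 0.017]] box [[0.0003, 0.0648], [-0.0021, -0.0123], [-0.0013, -0.09]]
side [[0.5549, -0.2586, 0.02], [0.5444, -0.1737, 0.02]]
pot [[ 0.663 -0.031  0.054]]
tin [[ 0.704 -0.169  0.034]]
cam [[0.531 0.05  0.005]]
pot [[ 0.661 -0.028  0.054]]
tin [[ 0.7   -0.166  0.034]]
cam [[0.531 0.059 0.008]]
```

```bash
cat >> h.py <<'E'
from scipy.spatial.transform import Rotation as Ro
BOX=(.5403,-.1477,.1532)
def go(P,yaw=BOX[2]):
    s=r.read_state(); R=Ro.from_quat(s["eef_rot"]).as_matrix(); d=R.T@(np.array(P)-s["ee_pos"]); a=np.arctan2(R[1,1],R[0,1])-yaw
    a=(a+np.pi/2)%np.pi-np.pi/2
    print("shift",d.round(4),"turn",round(a,3),"t",s["time"],"j",np.round(s["joint_positions"],2))
E
python3 -c "
from h import *
g=tf(BOX,[(-.0015,-.047,.2)])[0];print(g);go(g)"
```

```text
[ 0.54598984 -0.19437843  0.2       ]
shift [-0.5756 -0.5573  0.0445] turn 0.959 t 0.25 j [-1.13  0.33 -0.06  1.46  0.02  1.35 -0.09]
```

Opening 0.05. First call 12 rows, directly along target.

The rows are not in the units I measure in: shifts go in shares of 0.75 m and turns go in shares of 4 rad. I convert before sending: -0.5756 m / 0.75 = -0.7675, -0.05 m / 0.75 = -0.0667, 0.959 rad / 4 = 0.2398.

Emit:
jog_arm --rows '{"deltas": [[-0.0667, -0.0667, 0, 0.025, 0.052], [-0.1333, -0.1333, 0, 0.05, 0.052], [-0.2, -0.2, 0, 0.075, 0.052], [-0.2667, -0.2667, 0, 0.1, 0.052], [-0.3333, -0.3333, 0, 0.125, 0.052], [-0.4, -0.4, 0, 0.15, 0.052], [-0.4667, -0.4667, 0, 0.175, 0.052], [-0.5333, -0.5333, 0, 0.2, 0.052], [-0.6, -0.6, 0, 0.225, 0.052], [-0.6667, -0.6667, 0, 0.2398, 0.052], [-0.7333, -0.72, 0, 0.2398, 0.052], [-0.7675, -0.7431, 0.04, 0.2398, 0.052]]}' --clamp_n 10

```text
time: 1.45
ee_pos: [0.4732, -0.0084, 0.2395]
eef_rot: [0.651, 0.759, 0.001, 0.0]
ft_force: [1.1, 0.2, -1.1]
width: 0.0522
grip_force: 0.0
```

```bash
python3 -c "
from h import *
go((.546,-.1944,.2))"
```

```text
shift [-0.1949  0.0436  0.0394] turn -0.0 t 1.45 j [-0.57 -0.03  0.49  1.88  0.01  1.29  0.07]
```

Converted, -0.195 m / 0.75 = -0.26, -0.15 m / 0.75 = -0.2.

Emit:
jog_arm --rows '{"deltas": [[-0.0667, 0.0147, 0.0133, 0, 0.052], [-0.1333, 0.0293, 0.0267, 0, 0.052], [-0.2, 0.044, 0.04, 0, 0.052], [-0.26, 0.058, 0.052, 0, 0.052], [-0.26, 0.058, 0.052, 0, 0.052], [-0.26, 0.058, 0.052, 0, 0.052]]}'

```text
time: 2.05
ee_pos: [0.5449, -0.1938, 0.1988]
eef_rot: [0.652, 0.758, -0.001, -0.0]
ft_force: [-0.0, 0.5, 0.2]
width: 0.0522
grip_force: 0.0
```

```bash
python3 - <<'E'
from h import *
go((.546,-.1944,.029))
c=r.camera("wrist"); im=c["img"][:,:,::-1].copy()
P=tf(BOX,[(x,y,.062) for x,y in((-.06,-.095),(.06,-.095),(.06,.055),(-.06,.055))]); cv2.polylines(im,[proj(c,P).round().astype(int)],True,(0,255,0),1)
A=tf(BOX,[(-.0015,-.111,.017),(-.0015,.087,.017)]); cv2.polylines(im,[proj(c,A).round().astype(int)],False,(255,0,0),1)
G=proj(c,tf(BOX,[(-.0015,-.047,.017)]))[0]; cv2.circle(im,tuple(G.round().astype(int)),4,(255,255,0),1)
cv2.imwrite("pics/w1.png",im)
E
```

```text
shift [-0.0007  0.0014  0.1698] turn -0.003 t 2.05 j [-0.3   0.3   0.68  1.68 -0.19  1.23  0.57]
```

View pics/w1.png

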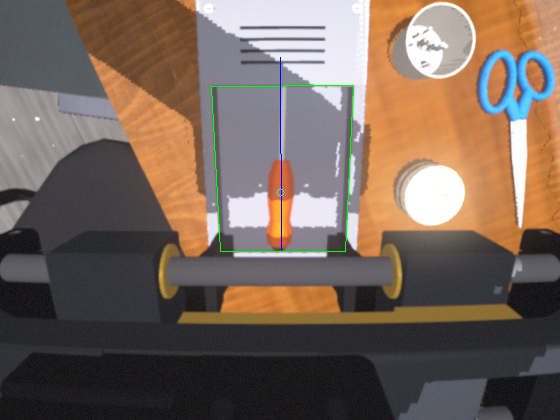

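The wrist view confirms the fit. The opening outline matches, the driver axis lies on column 281, and the grip mark (280,192) is on the handle. I'll descend and grip.

Converted, 0.169 m / 0.75 = 0.2253, 0.165 m / 0.75 = 0.22.

Emit:
jog_arm --rows '{"deltas": [[-0.0007, 0.0013, 0.0533, 0, 0.052], [-0.0007, 0.0013, 0.1067, 0, 0.052], [-0.0007, 0.0013, 0.16, 0, 0.052], [-0.0007, 0.0013, 0.1867, 0, 0.052], [-0.0007, 0.0013, 0.2067, 0, 0.052], [-0.0007, 0.0013, 0.22, 0, 0.052], [-0.0007, 0.0013, 0.2253, 0, 0.052], [-0.0007, 0.0013, 0.2253, 0, 0.052], [-0.0007, 0.0013, 0.2253, 0, 0.052]]}'

```text
time: 3.0
ee_pos: [0.547, -0.1928, 0.0316]
eef_rot: [0.651, 0.759, 0.0, 0.001]
ft_force: [0.4, -0.6, 0.4]
width: 0.052
grip_force: 0.0
```

Emit:
jog_arm --rows '{"deltas": [[0, 0, 0, 0, 0.02], [0, 0, 0, 0, 0.02], [0, 0, 0, 0, 0.02], [0, 0, 0, 0, 0.02], [0, 0, 0, 0, 0.02], [0, 0, 0, 0, 0.02]]}' --clamp_n 12

```text
time: 3.6
ee_pos: [0.5464, -0.1928, 0.0307]
eef_rot: [0.651, 0.759, 0.0, 0.0]
ft_force: [-0.8, -0.6, 1.6]
width: 0.0267
grip_force: 11.9
```

Converted, 0.029 m / 0.75 = 0.0387, -0.008 m / 0.75 = -0.0107.

Emit:
jog_arm --rows '{"deltas": [[0, 0, -0.0067, 0, 0.02], [0, 0, -0.0107, 0, 0.02], [0.0133, 0, -0.0107, 0, 0.02], [0.0267, 0, -0.0107, 0, 0.02], [0.0387, 0, -0.0107, 0, 0.02], [0.0387, 0, -0.0107, 0, 0.02], [0.0387, 0, -0.0213, 0, 0.02], [0.0387, 0, -0.032, 0, 0.02], [0.0387, 0, -0.0373, 0, 0.02], [0.0387, 0, -0.0373, 0, 0.02]]}'

```text
time: 4.6
ee_pos: [0.5425, -0.1646, 0.0596]
eef_rot: [0.651, 0.759, 0.0, 0.001]
ft_force: [0.1, 0.2, -1.5]
width: 0.0267
grip_force: 11.9
```

```bash
python3 - <<'E'
from h import *
for n in("scene","side"):
  c=r.camera(n); a=c["img"][180:315,205:395] if n=="scene" else c["img"][155:265,225:365]
  cv2.imwrite(f"pics/{n}2.png",cv2.resize(np.ascontiguousarray(a[:,:,::-1]),None,fx=4,fy=4,interpolation=cv2.INTER_CUBIC))
E
```

```text
(no output)
```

View pics/scene2.png

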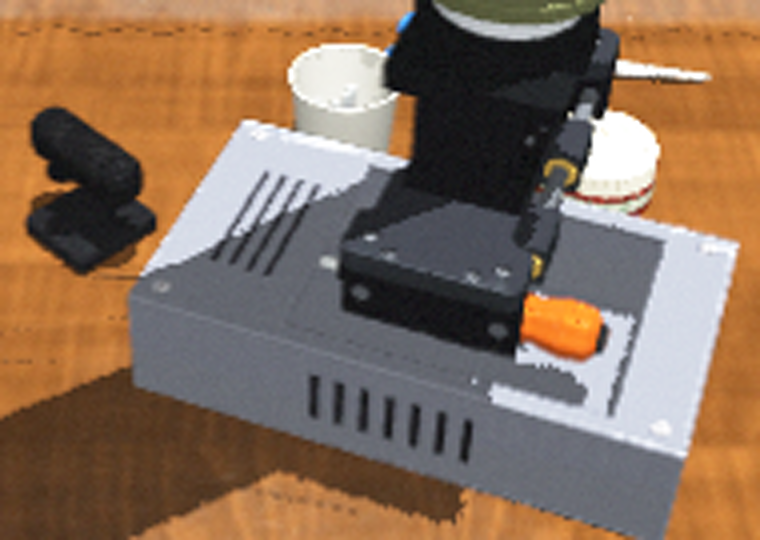

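The handle end, at crop pixel (603,335), is now clear of the narrow lip and rising with the gripper. Next I'll lift slowly so the blade pivots against the cover edge.

Converted, -0.02 m / 0.75 = -0.0267, -0.017 m / 0.75 = -0.0227.

Emit:
jog_arm --rows '{"deltas": [[0, 0, -0.0067, 0, 0.02], [0, 0, -0.0133, 0, 0.02], [0, 0, -0.0187, 0, 0.02], [0, 0, -0.0227, 0, 0.02], [0, 0, -0.0267, 0, 0.02], [0, 0, -0.0267, 0, 0.02]]}' --clamp_n 8

```text
time: 5.3
ee_pos: [0.5421, -0.1641, 0.079]
eef_rot: [0.651, 0.759, 0.0, 0.0]
ft_force: [-0.4, -0.0, -0.4]
width: 0.0264
grip_force: 8.0
```

Emit:
jog_arm --rows '{"deltas": [[0, 0, -0.0053, 0, 0.02], [0, 0, -0.0107, 0, 0.02], [0, 0, -0.016, 0, 0.02], [0, 0, -0.0213, 0, 0.02], [0, 0, -0.0267, 0, 0.02], [0, 0, -0.032, 0, 0.02], [0, 0, -0.032, 0, 0.02], [0, 0, -0.032, 0, 0.02]]}'

```text
time: 6.1
ee_pos: [0.542, -0.1642, 0.1027]
eef_rot: [0.651, 0.759, 0.0, 0.0]
ft_force: [0.4, -0.5, -0.6]
width: 0.0269
grip_force: 8.0
```

```bash
python3 - <<'E'
from h import *
for n in("scene",):
  c=r.camera(n); a=c["img"][180:315,205:395]
  cv2.imwrite(f"pics/{n}3.png",cv2.resize(np.ascontiguousarray(a[:,:,::-1]),None,fx=4,fy=4,interpolation=cv2.INTER_CUBIC))
E
```

```text
(no output)
```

View pics/scene3.png

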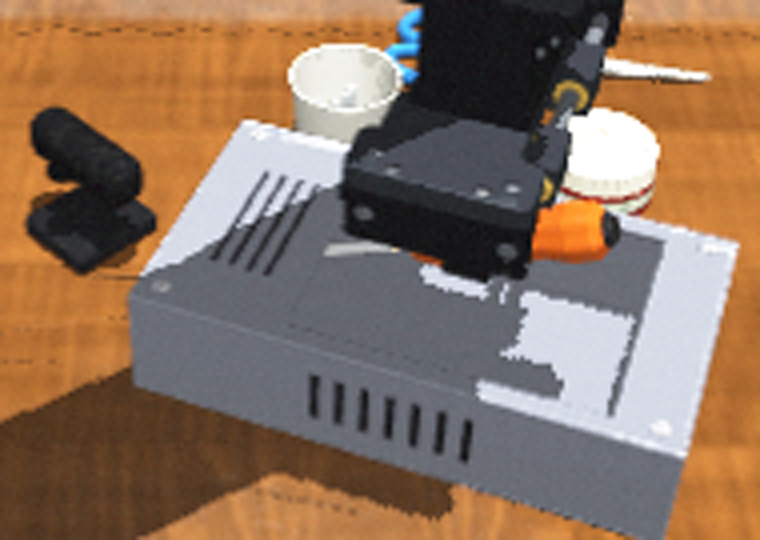

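The driver now slants: the handle end is up at about crop pixel (608,228), and the blade goes under the broad cover at (325,250). I'll check the tilt from these pixels.

```bash
python3 - <<'E'
from h import *
c=r.camera("scene")
for uv in ((608,230),(570,232),(430,254),(327,250)):
  p=np.array([uv])/4+[205,180]-.375
  A,B=toz(c,p,0.)[0],toz(c,p,.2)[0]
  n=np.array([np.cos(BOX[2]),np.sin(BOX[2]),0]); o=tf(BOX,[(-.0015,0,0)])[0]
  t=np.dot(o-A,n)/np.dot(B-A,n); P=A+t*(B-A); print("y_box",round(np.dot(P-o,[-n[1],n[0],0]),4),"z",round(P[2],4))
E
```

```text
y_box -0.0731 z 0.1124
y_box -0.0569 z 0.1057
y_box 0.0054 z 0.0707
y_box 0.0562 z 0.0556
```

Milestone met: handle end at about 0.112 m, tip at about 0.03 m. Next I'll draw it out along its axis, then lift it.

Converted, -0.07 m / 0.75 = -0.0933, -0.04 m / 0.75 = -0.0533.

Emit:
jog_arm --rows '{"deltas": [[-0.0133, 0, -0.004, 0, 0.02], [-0.0267, 0, -0.008, 0, 0.02], [-0.04, 0, -0.012, 0, 0.02], [-0.0533, 0, -0.016, 0, 0.02], [-0.0667, 0, -0.02, 0, 0.02], [-0.08, 0, -0.024, 0, 0.02], [-0.0933, 0, -0.028, 0, 0.02], [-0.0933, 0, -0.028, 0, 0.02], [-0.0933, 0, -0.028, 0, 0.02]]}' --clamp_n 15

```text
time: 7.1
ee_pos: [0.5526, -0.2333, 0.1235]
eef_rot: [0.651, 0.759, 0.0, -0.0]
ft_force: [0.2, 0.4, -0.4]
width: 0.0262
grip_force: 15.0
```

```bash
python3 - <<'E'
from h import *
c=r.camera("scene"); a=c["img"][180:315,205:395]
cv2.imwrite("pics/s4.png",cv2.resize(np.ascontiguousarray(a[:,:,::-1]),None,fx=4,fy=4,interpolation=cv2.INTER_CUBIC))
E
```

```text
(no output)
```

View pics/s4.png

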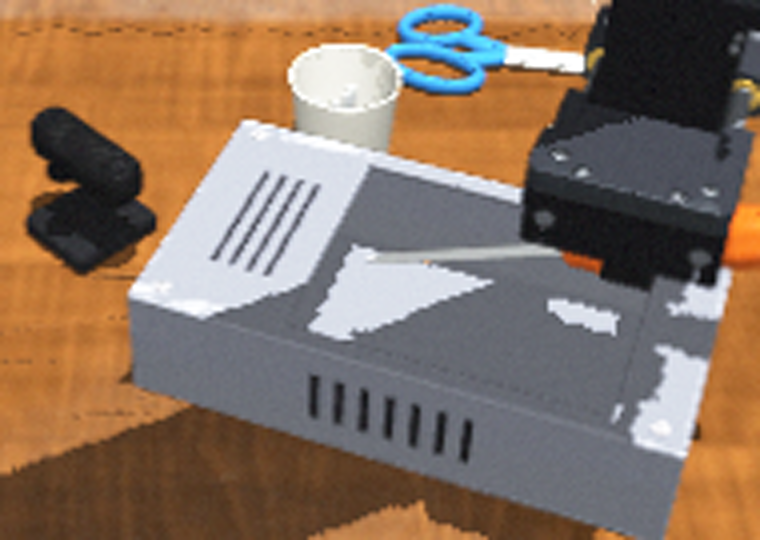

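The blade tip, at crop pixel (372,258), is clear of the broad cover's edge and inside the opening. I can lift straight up.

Converted, -0.14 m / 0.75 = -0.1867, -0.135 m / 0.75 = -0.18.

Emit:
jog_arm --rows '{"deltas": [[0, 0, -0.0133, 0, 0.02], [0, 0, -0.04, 0, 0.02], [0, 0, -0.0667, 0, 0.02], [0, 0, -0.0933, 0, 0.02], [0, 0, -0.12, 0, 0.02], [0, 0, -0.1467, 0, 0.02], [0, 0, -0.1667, 0, 0.02], [0, 0, -0.18, 0, 0.02], [0, 0, -0.1867, 0, 0.02], [0, 0, -0.1867, 0, 0.02], [0, 0, -0.1867, 0, 0.02], [0, 0, -0.1867, 0, 0.02]]}' --clamp_n 20

```text
time: 8.35
ee_pos: [0.5523, -0.2331, 0.2627]
eef_rot: [0.651, 0.759, -0.0, -0.001]
ft_force: [-0.3, -0.2, -1.3]
width: 0.0265
grip_force: 20.0
```

Emit:
jog_arm --rows '{"deltas": [[0, 0, 0, 0, 0.02], [0, 0, 0, 0, 0.02], [0, 0, 0, 0, 0.02], [0, 0, 0, 0, 0.02], [0, 0, 0, 0, 0.02]]}'

```text
time: 8.85
ee_pos: [0.5526, -0.2333, 0.2636]
eef_rot: [0.651, 0.759, 0.0, -0.0]
ft_force: [0.2, -0.1, -1.3]
width: 0.026
grip_force: 20.0
```

```bash
python3 - <<'E'
from h import *
c=r.camera("scene"); cv2.imwrite("pics/s5.png",cv2.resize(np.ascontiguousarray(c["img"][100:310,200:460,::-1]),None,fx=2.8,fy=2.8,interpolation=cv2.INTER_CUBIC))
E
```

```text
(no output)
```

View pics/s5.png

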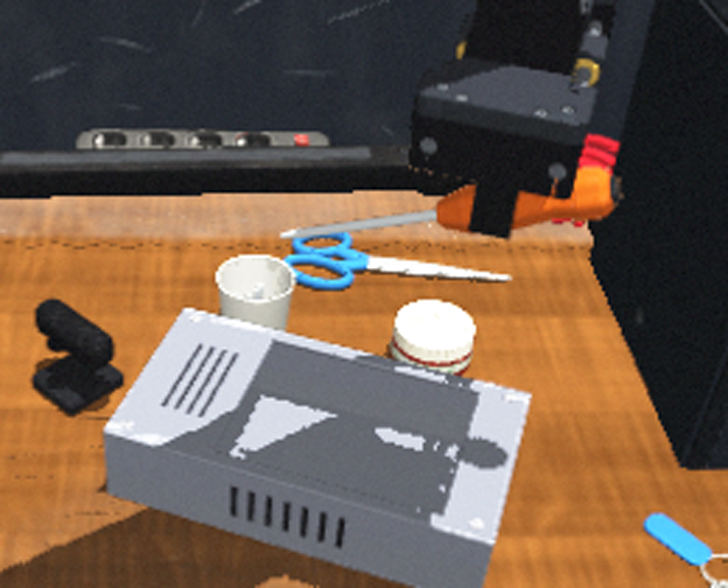

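The driver hangs clear and firmly held, with its tip at crop pixel (283,234), about 0.19 m above the desk. The bystanders haven't moved, so I'm handing in.

```bash
python3 -c "
from bench import r
print(r.close_job())"
```

```text
the job is handed in; nothing more can be done
None
```

The screwdriver came out slantwise through the opening and is held still, its lower end about 0.19 m above the desk by my estimate; the webcam, tin and pot look unmoved, and the job is handed in (no verdict was returned).

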